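Lower and pin the lift-up bridge

TASK

Swing the raised bridge span down until it lies fully home in its fork. Then take the ball-lock pin so that its thumb button is squeezed in against the handle, and with the button held in push the pin from the front through the fork and the span's end until its shoulder is up against the fork. Let go, so that the button springs back out and the balls lock behind the fork.

Things in the scene. Friction and masses are not known exactly. Their poses are not given: they have to be found in the camera images.
- fork_hole (a point): Centre of the 18 mm hole (brass bush) in the outer face of the near, robot-side cheek of the steel fork; 56 mm above the bench. Axes: +x into the hole, away from the robot; +y along the bridge to its hinge; z up. Two upright cheeks 8 mm thick, 46 mm wide in y, tops 74 mm up, with one 18 mm hole each; the far cheek's outer face is at x = +46 mm
- fork_foot (a point): On the fixed plywood base board (460 x 120 x 12 mm) 44 mm straight below fork_hole, same axes. A timber pier 70 mm wide in x, 84 mm high with its track, begins 31 mm to the right (-y) of the hole; pier and deck edge stand 12 mm nearer the robot than the cheek's face. In front of the fork there is only the board, reaching 37 mm out from the cheek
- pivot (a point): Middle of the span's hinge axis (parallel to fork_hole's x), 90 mm above the bench on the left-hand pier: 242 mm along +y and 23 mm along +x from fork_hole
- span_end (a point): On the rails at the free end of the span (plywood deck 70 x 211 mm with a green truss bridge on it), 242 mm from the pivot; place to push. Below it is an aluminium tongue, 26 mm wide, that drops between the cheeks (2 mm to spare each side), with an 18 mm cross hole 28 mm below this point. Fully down, this point is 84 mm above the bench and the holes line up
- span (a joint): Swing of the span in rad: 0 fully down on its stop, positive raised. The hinge is stiff: the span (0.5 kg) stays where it is left and goes down with a push of about 2 N at its free end; press it right down to the stop
- pin_grip (a point): On the pin's axis half-way between the front of its rear flange and the back of its thumb button: where to squeeze. +x runs along the axis to the tip. Pin 138 mm long, 0.22 kg, lying level on two square flanges, axis 25 mm up. Flange front to button back is 22 mm, 16 mm with the button pressed. This point is 59 mm behind the shoulder's face (56 mm is the middle when pressed)
- pin_neck (a point): On the axis, middle of the 16 mm thick, 42 mm long neck between shoulder flange (50 x 50 x 6 mm) and rear flange (50 x 50 x 8 mm). From above, one finger goes into this gap, in front of the rear flange, the other behind the button (flat black disc 46 mm across, 8 mm thick), tips about 10 mm above the axis; both then bear 10 to 23 mm above the axis
- pin_shoulder (a point): On the axis in the front face of the shoulder flange, which lies against the near cheek's outer face when the pin is home. In front of it is the 14 mm thick steel shank, 68 mm long, with a tapered nose
- pin_tip (a point): Tip of the shank on the axis, 68 mm in front of the shoulder. The two locking balls are in the sides of the shank 16 mm behind it
- pin_button (a joint): Thumb button in m: 0 out, 0.006 fully in against the rear flange; the spring needs 6 N to start and 10 N fully in. With the button out, the balls stand 5 mm out of the shank's sides and do not pass an 18 mm hole; fully in, they sink flush. They can come out again only when the shoulder is within 2 mm or so of the fork

How it is judged:
By the outcome, as a careful person would: the job done as asked, in the order asked, and still so for the second after the job is handed in, with the robot touching nothing.
It also fails if it takes over 61 s, if anything falls off the work surface, if the arm or the gripper's body presses on something with over 40 N, if the wrist force passes 120 N, or if a joint passes its speed limit or range.

ROBOT

A 6-joint arm with a two-finger parallel gripper is mounted at the origin on a cart in front of the work surface, level with it; the furniture and walls round the work are solid. World frame = base frame: x ahead of the robot, y to its left, z up, the work surface at z = 0. Lengths are in m, angles in degrees, forces in N, time in s.
With the tool pointing down it reaches from about 0.275 to 0.875 m from the base axis. Payload 12.5 kg.
Tool frame: the origin (TCP) lies between the finger pads; the fingertips stand 19 mm ahead of it and the grasp point (between the pads) is the TCP; z points along the fingers, y is the line along which they close (so a half turn about z gives the same grasp; the last joint's range is limited). The gripper opens to 85 mm and grips with 20 to 120 N. Pads are 22 mm wide; open, the fingers measure 114 mm over their backs; the gripper's body (76 mm by 85 mm) begins 54 mm behind the grasp point. The pads swing forward as they close: fully open they stand 13 mm farther back than shut.
Start: joints at [-68.331, 20.094, 94.641, -0, 65.266, -4.847], TCP at [0.246, -0.492, 0.25] pointing down, gripper open.
Joint ranges: [-157.81, 157.81], [-45, 120.19], [0.68, 151.7], [-89.99, 269.99], [4.06, 180], [-164.3, 164.3]. Speed limits (degrees/s): [127.2, 127.2, 159.86, 180, 180, 180].

INTERFACE

Orientations are given as a 3x3 rotation matrix whose columns are the frame's x, y, z axes.
In Python, from cell import r, optics, models gives the robot as it stands.
- The arm moves only by the tool move_arm, never from a script. Its argument "moves" is a list of rows, each an object with "jaw": the closure, from -1 (fully open) to 1 (shut); "slide": the shift along the tool's x, y, z in cm, a list of three; "dr": the turn, a rotation vector about the tool's x, y, z in degrees, a list of three. A call has exactly 8 rows; each row is the pose to reach, as a shift and turn from the pose commanded when the call began, along the tool's axes at that moment; what a row does not reach only later rows make up. A row lasts 1/8 s, in which the tool goes at most 62.5 mm and 10.7 degrees, less where a joint would pass 70% of its speed; a pose out of reach is approached as far as the arm can. A call with a gripper value outside its range is refused whole. The fingers move at their own pace and stop on an object; the grip force is fixed at half the most. Time passes only in rows, so rows that repeat a pose let the fingers close, or fill a call up. It gives the time, the measured TCP pose, the force, the opening and the grip force at its end, in the units of the state.
- r.observe(): the state, without advancing time (a new reading comes with each control period).
- optics.camera(name): name is "scene" or "top" or "wrist"; returns the picture (384x512x3 uint8, blue, green, red); there is no depth.
- optics.calibration(name): a dict with "mtx" (3x3 intrinsics, pixels), "world_to_cam" (4x4, takes a point from world to camera coordinates); the wrist camera has in their place "T_tool_cam" (4x4, takes a point from camera to tool coordinates, whose origin is the TCP and whose axes are the flange's). Camera axes: x right, y down, z forward; pixel columns grow to the right and rows downward; lengths in m; the calibration is good to about 2 mm. A picture is of the moment at which its call begins: read the wrist's pose just before it. calibration takes no time and is no camera call.
- r.hand_in(): hands the job in; it is judged then, once.
Trained networks look in the newest picture that a camera, given by its name, has taken for a name from the list of things; names that differ only in an ending like _2 or _b are one class to them, and where a whole thing is asked for, a point or a joint stands for the part that bears it (a point fixed in the world has none). Each returns a list of dicts, best first, with "score" (0 to 1); they miss things now and then, are a little off and sometimes report something else, mostly with a low value. They report only what shows in the picture. A call takes as long as a camera call.
- models.find_in(target, camera): "location" ([x, y, z] in m, in the coordinates of the camera as it stood for that picture, good to about 4 mm: the middle of the surface that is visible of it).
- models.landmark_of(target, camera): "location" ([x, y, z] in m, in the coordinates of the camera as it stood for that picture, good to about 4 mm: a listed point, or the origin of a listed thing).
The state is a dict: "time_s": time; "joint_positions": joint angles; "dq": joint speeds; "effort": joint torques, N m; "eef_pos": TCP position; "tcp_rot": TCP orientation; "force": force on the tool from outside, world axes, zero at the start; "torque": the same for the moment, N m; "grip_width": opening from 0.0 (shut) to 1.0 (fully open); "finger_force": force on a finger pad.
Only numpy, scipy, OpenCV 4.12 (cv2) and the standard library are available. Lean on these libraries where they do the work, as an engineer would, in place of code of your own. Each camera call takes 0.05 s, during which the arm holds its last target. There are 200 camera calls.

## Working session

There is one attempt and no reset: what is moved stays moved. The work goes in short steps, Python scripts to look and compute and a tool call to move; the robot and the scene stay as the last step left them, time stands still between calls to the robot, and variables do not carry over. Pictures are saved under pics/ and viewed, at most 10 in all, crops included, and the job is handed in when it is done.

Besides the shell and the picture viewer there is one more tool, called after ">>>" as name([rows], argument=value, ...), one row to a line, values as JSON. move_arm: Moves the arm, as the interface text tells. Its arguments: {"type":"object","properties":{"moves":{"type":"array","items":{"type":"object","properties":{"jaw":{"type":"number"},"slide":{"type":"array","items":{"type":"number"}},"dr":{"type":"array","items":{"type":"number"}}}}}},"required":["moves"]}

```bash
mkdir -p pics; ls
cat > h.py <<'E'
import numpy as np, cv2
from cell import r, optics, models
def w(name,p):
    c=optics.calibration(name)
    if name=="wrist":
        s=r.observe(); T=np.eye(4); T[:3,:3]=s["tcp_rot"]; T[:3,3]=s["eef_pos"]
        return (T@c["T_tool_cam"]@np.r_[p,1])[:3]
    return (np.linalg.inv(c["world_to_cam"])@np.r_[p,1])[:3]
def lm(names,cams):
    for c in cams:
        optics.camera(c)
        for n in names:
            for d in models.landmark_of(n,c)[:2]:
                print(c,n,round(d["score"],2),w(c,d["location"]).round(4))
E
python3 - <<'E'
from h import *
for c in ("scene","top"):
    cv2.imwrite(f"pics/{c}0.png",optics.camera(c))
lm(["fork_hole","fork_foot","pivot","span_end","pin_grip","pin_neck","pin_shoulder","pin_tip"],["scene","top"])
s=r.observe(); print(s["time_s"],s["eef_pos"],np.array(s["tcp_rot"]).round(3))
E
```

```text
pics
scene fork_hole 0.72 [0.6103 0.0773 0.0563]
scene fork_foot 0.63 [0.6136 0.0711 0.0115]
scene pivot 0.63 [0.6309 0.3174 0.0909]
scene span_end 0.57 [0.6377 0.0936 0.1772]
scene pin_neck 0.18 [0.6098 0.075  0.0551]
scene pin_shoulder 0.45 [ 0.5003 -0.1482  0.027 ]
scene pin_tip 0.43 [ 0.5557 -0.1212  0.0245]
top fork_hole 0.78 [0.6197 0.0741 0.0546]
top fork_foot 0.95 [0.6161 0.0752 0.0141]
top pivot 0.83 [0.6364 0.3167 0.0905]
top span_end 0.6 [0.6387 0.0891 0.1813]
top pin_grip 0.94 [ 0.4412 -0.1705  0.0219]
top pin_neck 0.76 [ 0.4735 -0.1621  0.0312]
top pin_shoulder 0.73 [ 0.4968 -0.1482  0.0275]
top pin_tip 0.81 [ 0.5561 -0.1174  0.0249]
1.0 [ 0.24557826 -0.4921055   0.25029656] [[ 0.895  0.446 -0.   ]
 [ 0.446 -0.895  0.   ]
 [-0.    -0.    -1.   ]]
```

View pics/scene0.png

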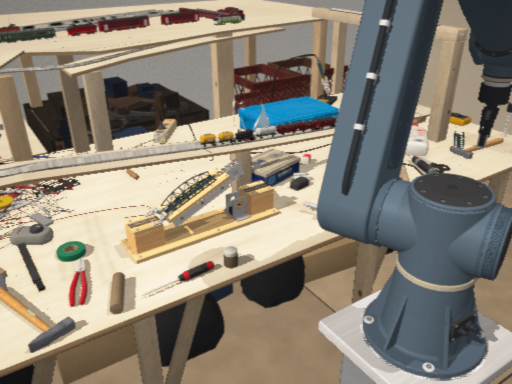

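View pics/top0.png

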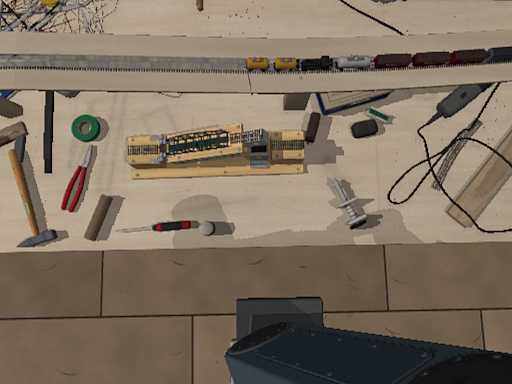

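The scene picture shows the raised span (about 150–240, 170–220) and its fork at about (238, 200). In the top picture the pin lies at (335–360, 180–225) with its tip up and to the left, and the fork is at (258, 148). The landmark heights and spacings match the given sizes: grip to tip measures 126 mm against 127 mm, and span raised about 23°.

```bash
cat >> h.py <<'E'
from scipy.spatial.transform import Rotation as R
def go(pos,yawy):
    "slide (cm) and dr (deg) to put TCP at pos, pointing down, tool y at yawy deg in world"
    s=r.observe(); A=np.array(s["tcp_rot"]); a=np.radians(yawy)
    y=np.array([np.cos(a),np.sin(a),0]); z=np.array([0,0,-1.]); B=np.c_[np.cross(y,z),y,z]
    print("slide",(A.T@(np.array(pos)-s["eef_pos"])*100).round(2),"dr",R.from_matrix(A.T@B).as_rotvec(True).round(2))
E
python3 - <<'E'
from h import *
go([.60,.08,.30],1)
print(optics.calibration("wrist"))
E
```

```text
slide [ 57.26 -35.37  -4.97] dr [ -0.    -0.   -64.48]
{'mtx': array([[281.7563901 ,   0.        , 254.23964444],
       [  0.        , 281.7563901 , 186.25832152],
       [  0.        ,   0.        ,   1.        ]]), 'T_tool_cam': array([[-1.27943221e-03, -9.45824951e-01, -3.24674491e-01,
         8.27593017e-02],
       [ 9.99999067e-01, -1.05472866e-03, -8.68076624e-04,
        -3.49862857e-04],
       [ 4.78605038e-04, -3.24675299e-01,  9.45825418e-01,
        -1.23038799e-01],
       [ 0.00000000e+00,  0.00000000e+00,  0.00000000e+00,
         1.00000000e+00]])}
```

>>> move_arm([
  {"jaw": 1,"slide": [5,-3,-1],"dr": [0,0,-8]},
  {"jaw": 1,"slide": [10,-6,-2],"dr": [0,0,-16]},
  {"jaw": 1,"slide": [15,-9,-3],"dr": [0,0,-24]},
  {"jaw": 1,"slide": [20,-12.3,-4],"dr": [0,0,-32]},
  {"jaw": 1,"slide": [25,-15.5,-5],"dr": [0,0,-40]},
  {"jaw": 1,"slide": [30,-18.5,-5],"dr": [0,0,-48]},
  {"jaw": 1,"slide": [35,-21.5,-5],"dr": [0,0,-56]},
  {"jaw": 1,"slide": [40,-24.7,-5],"dr": [0,0,-64.5]},
])

```text
time_s: 2.0
eef_pos: [0.494, -0.0908, 0.3005]
tcp_rot: [[-0.022, 1.0, 0.001], [1.0, 0.022, -0.0], [-0.0, 0.001, -1.0]]
force: [0.5, -1.5, -0.1]
grip_width: -0.001
finger_force: 0.0
```

Run:
```python
from h import *
lm(["fork_hole","pivot","span_end","pin_grip","pin_neck","pin_shoulder","pin_tip"],["wrist"])
s=r.observe();print(s["time_s"],s["eef_pos"],s["joint_positions"])
go([.60,.08,.30],1)
go([.637,.085,.22],1)
```

```text
wrist fork_hole 0.79 [0.6127 0.0807 0.0554]
wrist pin_grip 0.56 [ 0.4376 -0.172   0.025 ]
wrist pin_neck 0.75 [ 0.4685 -0.1609  0.0268]
wrist pin_shoulder 0.94 [ 0.4936 -0.1509  0.0219]
wrist pin_tip 0.78 [ 0.5517 -0.122   0.0272]
wrist pin_tip 0.62 [ 0.4928 -0.1527  0.0251]
2.4 [ 0.49279354 -0.09357091  0.30035731] [-1.60667390e+01  1.21276417e+01  9.80000288e+01 -7.95035510e-03
  6.98706827e+01 -1.69503915e+01]
slide [17.19 10.99  0.03] dr [-0.    0.01 -0.11]
slide [17.63 14.7   8.03] dr [-0.    0.01 -0.11]
```

>>> move_arm([
  {"jaw": 1,"slide": [4.5,3.5,1],"dr": [0,0,0]},
  {"jaw": 1,"slide": [9,7,2],"dr": [0,0,0]},
  {"jaw": 1,"slide": [13.5,11,3],"dr": [0,0,0]},
  {"jaw": 1,"slide": [18.5,14.6,4],"dr": [0,0,0]},
  {"jaw": 1,"slide": [19.2,14.6,6.5],"dr": [0,0,0]},
  {"jaw": 1,"slide": [19.2,14.6,8],"dr": [0,0,0]},
  {"jaw": 1,"slide": [19.2,14.6,9],"dr": [0,0,0]},
  {"jaw": 1,"slide": [19.2,14.6,9],"dr": [0,0,0]},
])

```text
time_s: 3.4
eef_pos: [0.6356, 0.1009, 0.2102]
tcp_rot: [[-0.016, 1.0, -0.0], [1.0, 0.016, -0.0], [-0.0, -0.0, -1.0]]
force: [-0.4, 0.1, -0.2]
grip_width: 0.002
finger_force: 0.0
```

Run:
```python
from h import *
lm(["fork_hole","pivot","span_end"],["wrist","scene"])
cv2.imwrite("pics/w1.png",optics.camera("wrist"))
s=r.observe();print(s["time_s"],s["eef_pos"],s["force"])
```

```text
wrist fork_hole 0.87 [0.6129 0.0776 0.0552]
wrist span_end 0.98 [0.632  0.0938 0.1814]
scene fork_hole 0.97 [0.6079 0.0776 0.0608]
scene fork_hole 0.41 [ 0.5558 -0.1236  0.0201]
scene pivot 0.61 [0.6308 0.3176 0.0898]
scene span_end 0.96 [0.6377 0.0912 0.1767]
3.85 [0.63583839 0.1020388  0.21053358] [-0.1074461   0.00132974  0.22854055]
```

View pics/w1.png

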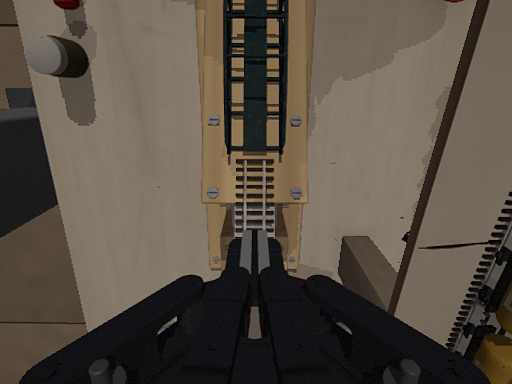

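The closed fingertips are at about (257, 235), over the end rails, and the truss sits clear above at (225–285, 0–155). I'm pushing down along the arc.

>>> move_arm([
  {"jaw": 1,"slide": [-0.3,0,1.2],"dr": [0,0,0]},
  {"jaw": 1,"slide": [-0.6,0,2.4],"dr": [0,0,0]},
  {"jaw": 1,"slide": [-0.9,0,3.6],"dr": [0,0,0]},
  {"jaw": 1,"slide": [-1.2,0,4.8],"dr": [0,0,0]},
  {"jaw": 1,"slide": [-1.4,0,6.2],"dr": [0,0,0]},
  {"jaw": 1,"slide": [-1.6,0,7.6],"dr": [0,0,0]},
  {"jaw": 1,"slide": [-1.8,0,9],"dr": [0,0,0]},
  {"jaw": 1,"slide": [-1.9,0,10],"dr": [0,0,0]},
])

```text
time_s: 4.85
eef_pos: [0.6359, 0.083, 0.1092]
tcp_rot: [[-0.018, 1.0, -0.001], [1.0, 0.018, 0.0], [0.0, -0.001, -1.0]]
force: [-0.2, 0.7, 1.2]
grip_width: -0.0
finger_force: 0.6
```

>>> move_arm([
  {"jaw": 1,"slide": [0,0,0.2],"dr": [0,0,0]},
  {"jaw": 1,"slide": [0,0,0.4],"dr": [0,0,0]},
  {"jaw": 1,"slide": [0,0,0.6],"dr": [0,0,0]},
  {"jaw": 1,"slide": [0,0,0.7],"dr": [0,0,0]},
  {"jaw": 1,"slide": [0,0,0.8],"dr": [0,0,0]},
  {"jaw": 1,"slide": [0,0,0.8],"dr": [0,0,0]},
  {"jaw": 1,"slide": [0,0,0.8],"dr": [0,0,0]},
  {"jaw": 1,"slide": [0,0,0.8],"dr": [0,0,0]},
])

```text
time_s: 5.85
eef_pos: [0.6363, 0.0831, 0.1032]
tcp_rot: [[-0.018, 1.0, 0.001], [1.0, 0.018, 0.0], [0.0, 0.001, -1.0]]
force: [-3.3, -0.2, 8.8]
grip_width: -0.0
finger_force: 4.1
```

>>> move_arm([
  {"jaw": 1,"slide": [0,0,0.2],"dr": [0,0,0]},
  {"jaw": 1,"slide": [0,0,0.3],"dr": [0,0,0]},
  {"jaw": 1,"slide": [0,0,0.3],"dr": [0,0,0]},
  {"jaw": 1,"slide": [0,0,0.3],"dr": [0,0,0]},
  {"jaw": 1,"slide": [0,0,0.3],"dr": [0,0,0]},
  {"jaw": 1,"slide": [0,0,0.3],"dr": [0,0,0]},
  {"jaw": 1,"slide": [0,0,0.3],"dr": [0,0,0]},
  {"jaw": 1,"slide": [0,0,0.3],"dr": [0,0,0]},
])

```text
time_s: 6.85
eef_pos: [0.6365, 0.0831, 0.103]
tcp_rot: [[-0.018, 1.0, 0.001], [1.0, 0.018, 0.0], [-0.0, 0.001, -1.0]]
force: [-14.4, -1.5, 34.1]
grip_width: 0.002
finger_force: 16.8
```

Run:
```python
from h import *
go([.445,-.168,.20],25)
go([.53,-.05,.21],10)
```

```text
slide [-24.76 -19.58  -9.73] dr [ 8.000e-02  2.000e-02 -2.398e+01]
slide [-13.12 -10.87 -10.72] dr [ 0.09  0.01 -8.98]
```

>>> move_arm([
  {"jaw": 1,"slide": [0,0,-4],"dr": [0,0,0]},
  {"jaw": 1,"slide": [0,0,-9],"dr": [0,0,0]},
  {"jaw": -0.2,"slide": [-4,-3,-11.5],"dr": [0,0,-3]},
  {"jaw": -0.2,"slide": [-8.3,-6.5,-11.5],"dr": [0,0,-7]},
  {"jaw": -0.2,"slide": [-12.6,-10,-11.5],"dr": [0,0,-11]},
  {"jaw": -0.2,"slide": [-17,-13.5,-11.5],"dr": [0,0,-15]},
  {"jaw": -0.2,"slide": [-21,-16.5,-11.5],"dr": [0,0,-20]},
  {"jaw": -0.2,"slide": [-24.8,-19.6,-11],"dr": [0,0,-24]},
])

```text
time_s: 7.85
eef_pos: [0.4437, -0.1697, 0.2097]
tcp_rot: [[-0.425, 0.905, 0.001], [0.905, 0.425, -0.001], [-0.001, 0.001, -1.0]]
force: [0.8, 1.0, 0.2]
grip_width: 0.601
finger_force: 0.0
```

Run:
```python
from h import *
lm(["pin_grip","pin_neck","pin_shoulder","pin_tip"],["wrist"])
lm(["fork_hole","pivot","span_end","pin_grip","pin_shoulder","pin_tip"],["top","scene"])
optics.camera("wrist");cv2.imwrite("pics/w2.png",optics.camera("wrist"))
s=r.observe();print(s["time_s"],s["eef_pos"],s["grip_width"],s["joint_positions"])
```

```text
wrist pin_grip 0.87 [ 0.4389 -0.1721  0.024 ]
wrist pin_neck 0.97 [ 0.4716 -0.1568  0.0247]
wrist pin_shoulder 0.55 [ 0.4947 -0.149   0.0184]
wrist pin_tip 0.96 [ 0.559  -0.1179  0.0262]
top fork_hole 0.94 [0.6198 0.0697 0.0538]
top pivot 0.83 [0.6371 0.3156 0.0926]
top pivot 0.73 [ 0.4968 -0.1507  0.0247]
top span_end 0.82 [0.6373 0.0719 0.0841]
top pin_grip 0.59 [ 0.4388 -0.1718  0.0251]
top pin_shoulder 0.82 [ 0.4967 -0.1497  0.0266]
top pin_tip 0.84 [ 0.5593 -0.117   0.0235]
top pin_tip 0.23 [0.6362 0.3165 0.0923]
scene pivot 0.85 [0.6276 0.3139 0.0874]
scene span_end 0.68 [0.6378 0.074  0.0821]
scene pin_shoulder 0.55 [ 0.4964 -0.15    0.0236]
scene pin_tip 0.49 [ 0.5546 -0.121   0.0211]
scene pin_tip 0.17 [0.6377 0.0753 0.084 ]
8.9 [ 0.44454749 -0.16841324  0.20929244] 0.6001328774562541 [-2.63623379e+01  1.53270932e+01  1.07822305e+02  2.11296593e-04
  5.68504368e+01 -5.13754563e+01]
```

View pics/w2.png

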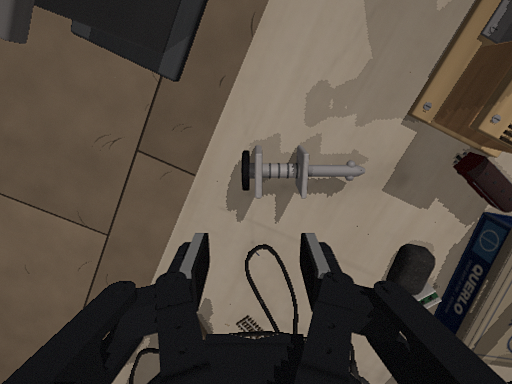

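The pin lies level in the wrist picture: button back at about (241, 170), rear flange front at about (263, 171), shoulder front at about (308, 171), tip at about (364, 171). It is parallel to the finger line, so I'll check the position from these pixels.

```bash
cat >> h.py <<'E'
def ray(name,px,z,s=None):
    "pixel to world at height z"
    c=optics.calibration(name); d=np.linalg.inv(c["mtx"])@[px[0],px[1],1]
    if name=="wrist":
        s=s or r.observe(); T=np.eye(4); T[:3,:3]=s["tcp_rot"]; T[:3,3]=s["eef_pos"]; M=T@c["T_tool_cam"]
    else: M=np.linalg.inv(c["world_to_cam"])
    d=M[:3,:3]@d; o=M[:3,3]
    return o+d*(z-o[2])/d[2]
E
python3 - <<'E'
from h import *
s=r.observe();A=np.array(s["tcp_rot"])
I=cv2.imread("pics/w2.png"); cv2.imwrite("pics/w2c.png",cv2.resize(I[135:215,225:385],(800,400),interpolation=cv2.INTER_CUBIC))
for n,p,z in (("tip",(364,171),.025),("axis neck",(283,171),.033),("sh top",(306,147),.05),("button back",(241,170),.025)):
    q=ray("wrist",p,z); print(n,q.round(4),"tool",(A.T@(q-s["eef_pos"])*1000).round(1))
print(A.round(4))
E
```

```text
tip [ 0.5575 -0.1192  0.025 ] tool [ -3.2 123.2 184.3]
axis neck [ 0.4727 -0.1562  0.033 ] tool [ -0.8  30.6 176.3]
sh top [ 0.4787 -0.1203  0.05  ] tool [ 29.2  51.3 159.3]
button back [ 0.4308 -0.1769  0.025 ] tool [ -1.8 -16.  184.3]
[[-0.4228  0.9062  0.    ]
 [ 0.9062  0.4228  0.    ]
 [-0.      0.     -1.    ]]
```

View pics/w2c.png

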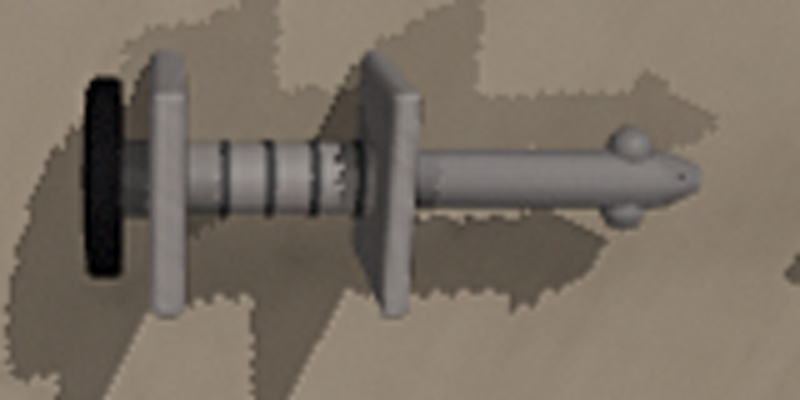

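Pixels and landmarks agree: the grip point is at tool (−1.5, −4) mm from the current TCP. Descending to TCP z = 0.054, then closing.

>>> move_arm([
  {"jaw": -0.2,"slide": [-0.15,-0.3,4],"dr": [0,0,0]},
  {"jaw": -0.2,"slide": [-0.15,-0.3,8],"dr": [0,0,0]},
  {"jaw": -0.2,"slide": [-0.15,-0.3,11],"dr": [0,0,0]},
  {"jaw": -0.2,"slide": [-0.15,-0.3,13],"dr": [0,0,0]},
  {"jaw": -0.2,"slide": [-0.15,-0.3,14.5],"dr": [0,0,0]},
  {"jaw": -0.2,"slide": [-0.15,-0.3,15.5],"dr": [0,0,0]},
  {"jaw": -0.2,"slide": [-0.15,-0.3,15.5],"dr": [0,0,0]},
  {"jaw": -0.2,"slide": [-0.15,-0.3,15.5],"dr": [0,0,0]},
])

```text
time_s: 9.9
eef_pos: [0.4428, -0.1712, 0.0548]
tcp_rot: [[-0.423, 0.906, 0.001], [0.906, 0.423, -0.0], [-0.001, 0.001, -1.0]]
force: [0.3, -0.2, 0.5]
grip_width: 0.601
finger_force: 0.0
```

Run:
```python
from h import *
cv2.imwrite("pics/w3.png",optics.camera("wrist"))
s=r.observe();print(s["time_s"],s["eef_pos"],s["force"],s["grip_width"])
```

```text
9.95 [ 0.4428202  -0.17118384  0.05488556] [-1.03621725  0.27855112  1.4155038 ] 0.6055470563197146
```

View pics/w3.png

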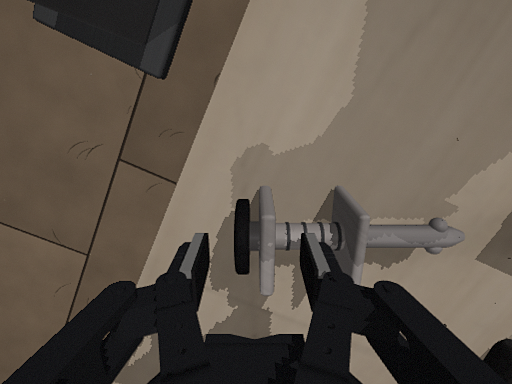

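The front finger is in the neck gap at about (310, 240), and the rear finger is behind the button at about (200, 240). The pin axis is at row 236, in line with the fingers. Closing.

>>> move_arm([
  {"jaw": 0.1,"slide": [0,0,0],"dr": [0,0,0]},
  {"jaw": 0.3,"slide": [0,0,0],"dr": [0,0,0]},
  {"jaw": 0.5,"slide": [0,0,0],"dr": [0,0,0]},
  {"jaw": 0.7,"slide": [0,0,0],"dr": [0,0,0]},
  {"jaw": 1,"slide": [0,0,0],"dr": [0,0,0]},
  {"jaw": 1,"slide": [0,0,0],"dr": [0,0,0]},
  {"jaw": 1,"slide": [0,0,0],"dr": [0,0,0]},
  {"jaw": 1,"slide": [0,0,0],"dr": [0,0,0]},
])

```text
time_s: 10.95
eef_pos: [0.443, -0.1712, 0.055]
tcp_rot: [[-0.423, 0.906, 0.001], [0.906, 0.423, -0.001], [-0.001, 0.001, -1.0]]
force: [-2.0, 0.8, 11.5]
grip_width: 0.161
finger_force: 58.6
```

>>> move_arm([
  {"jaw": 1,"slide": [0,0,-0.5],"dr": [0,0,0]},
  {"jaw": 1,"slide": [0,0,-1.5],"dr": [0,0,0]},
  {"jaw": 1,"slide": [0,0,-3],"dr": [0,0,0]},
  {"jaw": 1,"slide": [0,0,-5],"dr": [0,0,0]},
  {"jaw": 1,"slide": [0,0,-8],"dr": [0,0,0]},
  {"jaw": 1,"slide": [0,0,-11],"dr": [0,0,0]},
  {"jaw": 1,"slide": [0,0,-12.5],"dr": [0,0,0]},
  {"jaw": 1,"slide": [0,0,-12.5],"dr": [0,0,0]},
])

```text
time_s: 11.95
eef_pos: [0.4427, -0.1711, 0.1801]
tcp_rot: [[-0.423, 0.906, 0.002], [0.906, 0.423, -0.001], [-0.001, 0.001, -1.0]]
force: [-0.3, -1.1, -2.9]
grip_width: 0.156
finger_force: 59.0
```

Run:
```python
from h import *
cv2.imwrite("pics/w4.png",optics.camera("wrist"))
s=r.observe();A=np.array(s["tcp_rot"]);print(s["time_s"],s["eef_pos"],s["force"],s["grip_width"])
for n in ["pin_shoulder","pin_tip","pin_neck","pin_grip"]:
    for d in models.landmark_of(n,"wrist")[:2]: print(n,d["score"],(A.T@(w("wrist",d["location"])-s["eef_pos"])*1000).round(1))
go([.445,.075,.175],1)
```

```text
12.0 [ 0.44226955 -0.17091744  0.1790731 ] [-0.04551657 -0.29034642 -3.10119595] 0.15634196224256242
pin_shoulder 0.65 [-2.  54.4 28.8]
pin_tip 0.63 [  1.5 120.5  23.2]
pin_neck 0.58 [-1.1 31.5 28.2]
pin_grip 0.92 [-0.8 -4.9 29.4]
slide [22.15 10.66  0.35] dr [-0.08 -0.07 24.01]
```

View pics/w4.png

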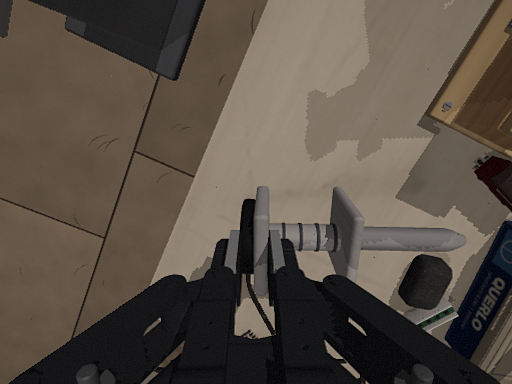

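The button is pressed against the rear flange at (250, 235) and the balls are sunk, with the shank running to its tip at (465, 240). The tip may be pitched up a little, so I'll compare corners with the level picture.

Run:
```python
import cv2,numpy as np
a=[cv2.resize(cv2.imread(f"pics/{n}.png")[180:300,230:475],None,fx=2.4,fy=2.4,interpolation=cv2.INTER_CUBIC) for n in ("w3","w4")]
cv2.imwrite("pics/cmp.png",np.vstack(a))
```

```text
(no output)
```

View pics/cmp.png

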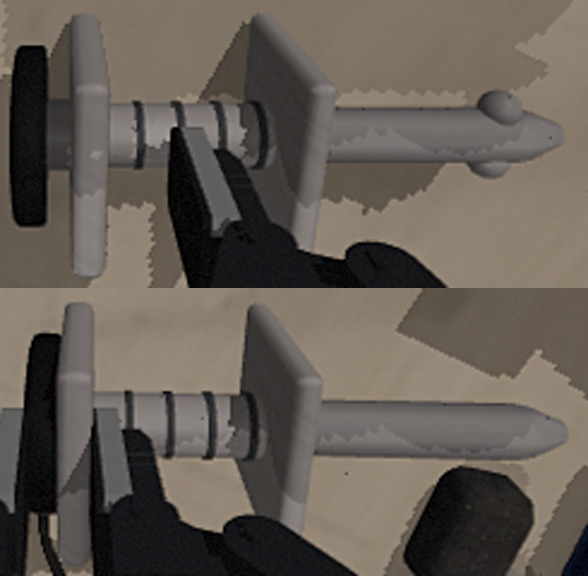

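In the comparison, the tip moved down about 4 px while the shoulder corner moved left about 5 px, so there is some tilt. I'll fit the pose to the corner points.

```bash
cat > fit.py <<'E'
from h import *
from scipy.optimize import least_squares
P=np.array([(25,0,-25),(25,-6,25),(25,-48,-25),(-25,-48,-25),(0,68,0),(25,-48,25)],float)
c=optics.calibration("wrist"); Ti=np.linalg.inv(c["T_tool_cam"]); K=c["mtx"]
O={"w3":[(333,87),(260,13),(107,86),(104,276),(564,136),(101,14)],"w4":[(321,92),(258,16),(93,88),(91,278),(568,146),(92,16)]}
def proj(p):
    q=(R.from_rotvec(p[3:],True).apply(P)+p[:3])/1000; q=q@Ti[:3,:3].T+Ti[:3,3]; u=q@K.T; return u[:,:2]/u[:,2:]
for k,o in O.items():
    o=np.array(o)/2.4+[230,180]
    f=least_squares(lambda p:(proj(p)-o).ravel(),[0,56,29,0,0,0],loss="soft_l1")
    print(k,f.x.round(2),"tip",(R.from_rotvec(f.x[3:],True).apply([0,68,0])+f.x[:3]).round(1)); print((proj(f.x)-o).round(1).tolist())
E
python3 fit.py
```

```text
w3 [-2.02 58.99 32.42 -3.08 -0.35 -1.07] tip [ -0.7 126.9  28.8]
[[0.0, -0.1], [-3.0, -0.2], [-0.4, -0.0], [0.6, 0.3], [0.0, 0.4], [1.1, -0.5]]
w4 [-2.18 56.66 30.08 -5.22 -0.47 -1.18] tip [ -0.8 124.4  23.9]
[[0.1, -0.0], [-3.5, -0.1], [-0.6, -0.1], [0.7, 0.5], [-0.1, 0.3], [3.0, -0.6]]
```

```bash
cat >> h.py <<'E'
def go2(pos,yawy,pitch):
    s=r.observe(); A=np.array(s["tcp_rot"]); a=np.radians(yawy)
    y=np.array([np.cos(a),np.sin(a),0]); z=np.array([0,0,-1.]); B=np.c_[np.cross(y,z),y,z]@R.from_euler("x",pitch,True).as_matrix()
    print("slide",(A.T@(np.array(pos)-s["eef_pos"])*100).round(2),"dr",R.from_matrix(A.T@B).as_rotvec(True).round(2))
E
python3 - <<'E'
from h import *
go2([.445,.078,.175],0.3,2.1)
E
```

```text
slide [22.43 10.79  0.35] dr [ 1.98  0.39 24.71]
```

>>> move_arm([
  {"jaw": 1,"slide": [3,1.5,0],"dr": [0.3,0.1,3]},
  {"jaw": 1,"slide": [6,3,0],"dr": [0.6,0.1,6]},
  {"jaw": 1,"slide": [9.5,4.6,0],"dr": [0.9,0.2,10]},
  {"jaw": 1,"slide": [13,6.3,0.1],"dr": [1.2,0.2,14]},
  {"jaw": 1,"slide": [16.5,8,0.2],"dr": [1.5,0.3,18]},
  {"jaw": 1,"slide": [19.7,9.5,0.3],"dr": [1.8,0.4,22]},
  {"jaw": 1,"slide": [22.4,10.8,0.3],"dr": [2,0.4,24.7]},
  {"jaw": 1,"slide": [22.4,10.8,0.3],"dr": [2,0.4,24.7]},
])

```text
time_s: 13.2
eef_pos: [0.4453, 0.079, 0.1757]
tcp_rot: [[-0.007, 0.999, -0.036], [1.0, 0.007, -0.001], [-0.001, -0.036, -0.999]]
force: [0.4, -0.8, -2.8]
grip_width: 0.155
finger_force: 59.0
```

Run:
```python
from h import *
cv2.imwrite("pics/w5.png",optics.camera("wrist"))
s=r.observe();A=np.array(s["tcp_rot"]);print(s["time_s"],s["eef_pos"],s["force"],s["grip_width"],A.round(3).tolist())
for k in range(2):
  for n in ["pin_shoulder","pin_tip","fork_hole","fork_foot"]:
    for d in models.landmark_of(n,"wrist")[:1]: print(n,round(d["score"],2),w("wrist",d["location"]).round(4))
  optics.camera("wrist")
lm(["pin_tip","pin_shoulder","fork_hole","span_end","pivot"],["top","scene"])
```

```text
13.25 [0.44531719 0.07811818 0.17570379] [ 1.30143378  0.16017752 -2.51400915] 0.15587037909128765 [[-0.007, 0.999, -0.036], [1.0, 0.007, -0.001], [-0.001, -0.036, -0.999]]
pin_shoulder 0.95 [0.5009 0.0734 0.1463]
pin_tip 0.86 [0.5665 0.0755 0.1454]
fork_hole 0.72 [0.6145 0.0712 0.0572]
fork_foot 0.96 [0.6144 0.0726 0.0083]
pin_shoulder 0.97 [0.4982 0.0714 0.1425]
pin_tip 0.69 [0.5671 0.0755 0.1496]
fork_hole 0.7 [0.6138 0.075  0.0576]
fork_foot 0.74 [0.6141 0.0738 0.0089]
top pin_tip 0.5 [0.5696 0.0791 0.1462]
top fork_hole 0.67 [0.6164 0.0725 0.0529]
top span_end 0.96 [0.6344 0.0712 0.0855]
top pivot 0.56 [0.6358 0.3158 0.0931]
scene pin_tip 0.74 [0.5683 0.0774 0.1422]
scene pin_shoulder 0.92 [0.5031 0.0763 0.1453]
scene fork_hole 0.69 [0.6122 0.0746 0.0546]
scene fork_hole 0.26 [0.4739 0.0777 0.1411]
scene span_end 0.55 [0.637  0.0722 0.081 ]
scene pivot 0.89 [0.6347 0.3171 0.091 ]
```

View pics/w5.png

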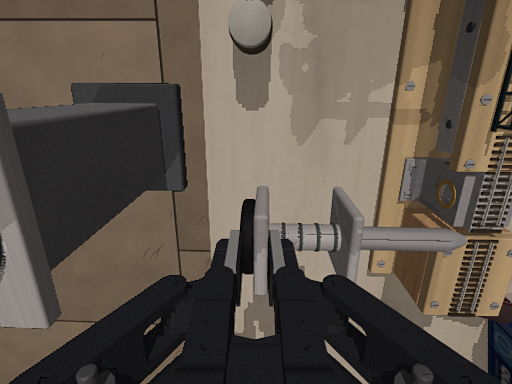

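The brass hole shows at (447, 193), the pin tip at (465, 240), and the base board's near edge runs (408, 0)–(372, 271). I'll convert these to positions.

Run:
```python
from h import *
I=cv2.imread("pics/w5.png"); h=cv2.cvtColor(I,cv2.COLOR_BGR2HSV)
sub=h[172:215,425:470]; m=(sub[...,1]>110)&(sub[...,0]>12)&(sub[...,0]<32)
ys,xs=np.nonzero(m); print("brass",len(xs),xs.min()+425,xs.max()+425,ys.min()+172,ys.max()+172)
(c,ax,an)=cv2.fitEllipse(np.c_[xs+425,ys+172].astype(np.float32)); print(c,ax,an)
hp=ray("wrist",c,.056); print("hole",hp.round(4))
p,q=ray("wrist",(408,2),.012),ray("wrist",(372,271),.012); print("edge",p.round(4),q.round(4),"yaw",np.degrees(np.arctan2(-(p-q)[0],(p-q)[1])).round(2))
for z in (.14,.143,.146,.149): print("tip",ray("wrist",(466,239.7),z).round(4))
for z in (.143,.146,.149): print("neck",ray("wrist",(315,237),z).round(4))
w1=dict(eef_pos=[0.63583839,0.1020388,0.21053358],tcp_rot=np.array([[-.017,1,0],[1,.017,0],[0,0,-1.]]))
for x in (202,203,313,307): pass
sub=I[215:265,330:480]
```

```text
brass 311 425 455 180 214
(441.536865234375, 197.8065948486328) (20.54135513305664, 38.16332244873047) 38.03607940673828
hole [0.6096 0.0695 0.056 ]
edge [0.5712 0.2335 0.012 ] [ 0.5784 -0.0411  0.012 ] yaw 1.5
tip [0.5747 0.0737 0.14  ]
tip [0.5723 0.0754 0.143 ]
tip [0.57  0.077 0.146]
tip [0.5676 0.0787 0.149 ]
neck [0.481 0.075 0.143]
neck [0.4803 0.0767 0.146 ]
neck [0.4797 0.0783 0.149 ]
```

The hole is at about (0.6138, 0.0737, 0.056), which agrees with the board edge 37 mm out. The tip is about 3.4 mm too far left and 90 mm too high. Lowering to the pre-insertion pose.

>>> move_arm([
  {"jaw": 1,"slide": [-0.3,0.3,1.2],"dr": [0,0,0]},
  {"jaw": 1,"slide": [-0.3,0.8,3],"dr": [0,0,0]},
  {"jaw": 1,"slide": [-0.3,1.5,5],"dr": [0,0,0]},
  {"jaw": 1,"slide": [-0.3,2.2,7],"dr": [0,0,0]},
  {"jaw": 1,"slide": [-0.34,2.8,8.3],"dr": [0,0,0]},
  {"jaw": 1,"slide": [-0.34,3,8.9],"dr": [0,0,0]},
  {"jaw": 1,"slide": [-0.34,3,8.9],"dr": [0,0,0]},
  {"jaw": 1,"slide": [-0.34,3,8.9],"dr": [0,0,0]},
])

```text
time_s: 15.35
eef_pos: [0.4726, 0.0743, 0.0868]
tcp_rot: [[-0.006, 0.999, -0.035], [1.0, 0.006, -0.001], [-0.001, -0.035, -0.999]]
force: [-0.7, 0.5, -2.6]
grip_width: 0.157
finger_force: 59.1
```

Run:
```python
from h import *
I=optics.camera("wrist");J=optics.camera("scene")
a=cv2.resize(I[120:280,312:512],(800,640))[:600] 
a=cv2.resize(I[130:270,340:512],(480,390));b=cv2.resize(J[170:250,190:300],(320,233),interpolation=cv2.INTER_CUBIC)
o=np.zeros((390,800,3),np.uint8);o[:,:480]=a;o[:233,480:]=b;cv2.imwrite("pics/pre.png",o);cv2.imwrite("pics/prefull.png",I)
s=r.observe();A=np.array(s["tcp_rot"]);print(s["time_s"],s["eef_pos"],s["force"])
for c in ("wrist","scene"):
  for n in ["pin_shoulder","pin_tip","fork_hole"]:
    for d in models.landmark_of(n,c)[:1]: print(c,n,round(d["score"],2),w(c,d["location"]).round(4))
```

```text
15.45 [0.47262532 0.07435954 0.08680339] [ 0.50720894 -0.20028136 -2.08862416]
wrist pin_shoulder 0.81 [0.5234 0.0745 0.0556]
wrist pin_tip 0.76 [0.5916 0.0734 0.06  ]
wrist fork_hole 0.78 [0.6106 0.0758 0.0564]
scene pin_shoulder 0.72 [0.5278 0.0729 0.0507]
scene pin_tip 0.72 [0.5931 0.0714 0.053 ]
scene fork_hole 0.9 [0.6122 0.0748 0.0587]
```

View pics/pre.png

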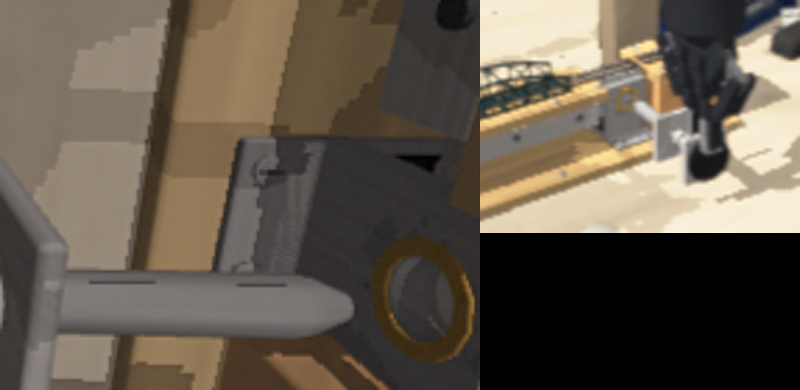

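The ring centre is at about (492, 237) in the full picture, and the pin axis would pass 4 px below it, about 2.5 mm to the right. The landmarks from both cameras agree. I'll shift 2.5 mm left and 1 mm down, then push in gently.

>>> move_arm([
  {"jaw": 1,"slide": [0.25,0,0.1],"dr": [0,0,0]},
  {"jaw": 1,"slide": [0.25,0.4,0.1],"dr": [0,0,0]},
  {"jaw": 1,"slide": [0.25,0.8,0.07],"dr": [0,0,0]},
  {"jaw": 1,"slide": [0.25,1.2,0.06],"dr": [0,0,0]},
  {"jaw": 1,"slide": [0.25,1.6,0.05],"dr": [0,0,0]},
  {"jaw": 1,"slide": [0.25,2,0.04],"dr": [0,0,0]},
  {"jaw": 1,"slide": [0.25,2.3,0.02],"dr": [0,0,0]},
  {"jaw": 1,"slide": [0.25,2.3,0.02],"dr": [0,0,0]},
])

```text
time_s: 16.75
eef_pos: [0.4956, 0.0769, 0.0853]
tcp_rot: [[-0.005, 0.999, -0.035], [1.0, 0.005, -0.001], [-0.001, -0.035, -0.999]]
force: [0.5, -0.5, -2.5]
grip_width: 0.155
finger_force: 59.1
```

>>> move_arm([
  {"jaw": 1,"slide": [0,0.2,0],"dr": [0,0,0]},
  {"jaw": 1,"slide": [0,0.4,-0.01],"dr": [0,0,0]},
  {"jaw": 1,"slide": [0,0.6,-0.02],"dr": [0,0,0]},
  {"jaw": 1,"slide": [0,0.8,-0.03],"dr": [0,0,0]},
  {"jaw": 1,"slide": [0,1,-0.035],"dr": [0,0,0]},
  {"jaw": 1,"slide": [0,1.1,-0.04],"dr": [0,0,0]},
  {"jaw": 1,"slide": [0,1.2,-0.04],"dr": [0,0,0]},
  {"jaw": 1,"slide": [0,1.2,-0.04],"dr": [0,0,0]},
])

```text
time_s: 17.75
eef_pos: [0.5075, 0.077, 0.0853]
tcp_rot: [[-0.006, 0.999, -0.035], [1.0, 0.005, -0.001], [-0.001, -0.035, -0.999]]
force: [0.0, 0.3, -2.6]
grip_width: 0.153
finger_force: 59.0
```

Run:
```python
from h import *
I=optics.camera("wrist");cv2.imwrite("pics/in1.png",I)
s=r.observe();print(s["time_s"],s["eef_pos"],s["force"],s["torque"])
A=np.array(s["tcp_rot"])
for n in ["pin_shoulder","pin_tip","fork_hole"]:
    for d in models.landmark_of(n,"wrist")[:1]: q=w("wrist",d["location"]);print(n,round(d["score"],2),q.round(4),(A.T@(q-s["eef_pos"])*1000).round(1))
```

```text
17.8 [0.50741809 0.07700499 0.08522506] [-1.09825376 -0.54219871 -2.38959192] [ 0.02360432  0.02479547 -0.0307843 ]
pin_shoulder 0.81 [0.5639 0.0736 0.0566] [-3.7 57.4 26.6]
fork_hole 0.59 [0.6125 0.0743 0.0562] [ -3.2 106.   25.2]
```

The tip is about 18 mm into the near cheek with no contact force. Continuing.

>>> move_arm([
  {"jaw": 1,"slide": [0,0.3,-0.01],"dr": [0,0,0]},
  {"jaw": 1,"slide": [0,0.6,-0.02],"dr": [0,0,0]},
  {"jaw": 1,"slide": [0,0.9,-0.03],"dr": [0,0,0]},
  {"jaw": 1,"slide": [0,1.2,-0.04],"dr": [0,0,0]},
  {"jaw": 1,"slide": [0,1.5,-0.05],"dr": [0,0,0]},
  {"jaw": 1,"slide": [0,1.8,-0.06],"dr": [0,0,0]},
  {"jaw": 1,"slide": [0,2,-0.07],"dr": [0,0,0]},
  {"jaw": 1,"slide": [0,2,-0.07],"dr": [0,0,0]},
])

```text
time_s: 18.95
eef_pos: [0.5275, 0.0771, 0.0852]
tcp_rot: [[-0.005, 0.999, -0.035], [1.0, 0.005, -0.001], [-0.001, -0.035, -0.999]]
force: [-0.2, -0.6, -2.2]
grip_width: 0.158
finger_force: 59.1
```

>>> move_arm([
  {"jaw": 1,"slide": [0,0.3,-0.01],"dr": [0,0,0]},
  {"jaw": 1,"slide": [0,0.6,-0.02],"dr": [0,0,0]},
  {"jaw": 1,"slide": [0,0.9,-0.03],"dr": [0,0,0]},
  {"jaw": 1,"slide": [0,1.2,-0.04],"dr": [0,0,0]},
  {"jaw": 1,"slide": [0,1.5,-0.05],"dr": [0,0,0]},
  {"jaw": 1,"slide": [0,1.8,-0.06],"dr": [0,0,0]},
  {"jaw": 1,"slide": [0,2,-0.07],"dr": [0,0,0]},
  {"jaw": 1,"slide": [0,2.2,-0.08],"dr": [0,0,0]},
])

```text
time_s: 19.95
eef_pos: [0.5496, 0.0772, 0.0853]
tcp_rot: [[-0.005, 0.999, -0.035], [1.0, 0.005, -0.001], [-0.001, -0.035, -0.999]]
force: [0.6, -0.1, -2.1]
grip_width: 0.155
finger_force: 59.0
```

>>> move_arm([
  {"jaw": 1,"slide": [0,0.2,-0.01],"dr": [0,0,0]},
  {"jaw": 1,"slide": [0,0.4,-0.015],"dr": [0,0,0]},
  {"jaw": 1,"slide": [0,0.6,-0.02],"dr": [0,0,0]},
  {"jaw": 1,"slide": [0,0.7,-0.025],"dr": [0,0,0]},
  {"jaw": 1,"slide": [0,0.8,-0.03],"dr": [0,0,0]},
  {"jaw": 1,"slide": [0,0.9,-0.03],"dr": [0,0,0]},
  {"jaw": 1,"slide": [0,1,-0.035],"dr": [0,0,0]},
  {"jaw": 1,"slide": [0,1,-0.035],"dr": [0,0,0]},
])

```text
time_s: 20.95
eef_pos: [0.5579, 0.0772, 0.0849]
tcp_rot: [[-0.006, 0.999, -0.039], [1.0, 0.006, -0.001], [-0.001, -0.039, -0.999]]
force: [-7.7, -1.0, 1.1]
grip_width: 0.159
finger_force: 59.7
```

>>> move_arm([
  {"jaw": 1,"slide": [0,0.1,0],"dr": [0,0,0]},
  {"jaw": 1,"slide": [0,0.2,0],"dr": [0,0,0]},
  {"jaw": 1,"slide": [0,0.3,0],"dr": [0,0,0]},
  {"jaw": 1,"slide": [0,0.3,0],"dr": [0,0,0]},
  {"jaw": 1,"slide": [0,0.3,0],"dr": [0,0,0]},
  {"jaw": 1,"slide": [0,0.3,0],"dr": [0,0,0]},
  {"jaw": 1,"slide": [0,0.3,0],"dr": [0,0,0]},
  {"jaw": 1,"slide": [0,0.3,0],"dr": [0,0,0]},
])

```text
time_s: 21.95
eef_pos: [0.5582, 0.0772, 0.0844]
tcp_rot: [[-0.006, 0.999, -0.046], [1.0, 0.006, -0.001], [-0.001, -0.046, -0.999]]
force: [-22.3, -1.2, 11.4]
grip_width: 0.154
finger_force: 59.1
```

Run:
```python
from h import *
cv2.imwrite("pics/in2.png",optics.camera("wrist"))
s=r.observe();print(s["time_s"],s["eef_pos"],s["force"],s["torque"],np.array(s["tcp_rot"]).round(3).tolist())
lm(["pin_shoulder","pin_tip","fork_hole","span_end"],["wrist","scene","top"])
```

```text
22.0 [0.55823098 0.07721782 0.08446123] [-22.61144849  -1.658107    10.4864814 ] [-0.19430997  3.72679047  0.06863174] [[-0.006, 0.999, -0.046], [1.0, 0.006, -0.001], [-0.001, -0.046, -0.999]]
wrist pin_shoulder 0.62 [0.6131 0.074  0.0516]
wrist pin_tip 0.89 [0.681  0.077  0.0545]
wrist pin_tip 0.26 [0.6135 0.0738 0.0514]
wrist fork_hole 0.61 [0.6124 0.0749 0.0531]
wrist span_end 0.69 [0.6333 0.0754 0.0866]
wrist span_end 0.46 [0.5522 0.0783 0.0522]
scene pin_shoulder 0.79 [0.6157 0.0758 0.0546]
scene pin_tip 0.5 [0.5907 0.0787 0.0559]
scene fork_hole 0.73 [0.6105 0.0764 0.0571]
scene span_end 0.97 [0.6348 0.0735 0.0849]
```

The shoulder is hard against the fork: it stopped at x ≈ 0.6145, with 22 N on the wrist and the position not changing. I'll ease the preload and open.

>>> move_arm([
  {"jaw": 1,"slide": [0,-0.2,0],"dr": [0,0,0]},
  {"jaw": 1,"slide": [0,-0.3,0],"dr": [0,0,0]},
  {"jaw": 0.6,"slide": [0,-0.3,0],"dr": [0,0,0]},
  {"jaw": 0.4,"slide": [0,-0.3,0],"dr": [0,0,0]},
  {"jaw": 0.2,"slide": [0,-0.3,0],"dr": [0,0,0]},
  {"jaw": 0,"slide": [0,-0.3,0],"dr": [0,0,0]},
  {"jaw": 0,"slide": [0,-0.3,0],"dr": [0,0,0]},
  {"jaw": 0,"slide": [0,-0.3,0],"dr": [0,0,0]},
])

```text
time_s: 23.75
eef_pos: [0.5598, 0.0773, 0.0854]
tcp_rot: [[-0.005, 0.999, -0.035], [1.0, 0.005, -0.001], [-0.001, -0.035, -0.999]]
force: [-0.0, 0.7, -0.1]
grip_width: 0.502
finger_force: 0.0
```

Run:
```python
from h import *
cv2.imwrite("pics/out1.png",optics.camera("wrist"))
s=r.observe();print(s["time_s"],s["eef_pos"],s["force"],s["grip_width"])
lm(["pin_shoulder","pin_tip","fork_hole","span_end"],["wrist"])
```

```text
23.8 [0.55968318 0.07728634 0.08541967] [-0.07666419  0.1469225  -0.01989302] 0.4956882769929131
wrist pin_shoulder 0.81 [0.611  0.076  0.0527]
wrist pin_tip 0.84 [0.6754 0.0772 0.0608]
wrist fork_hole 0.86 [0.6127 0.0757 0.0569]
wrist span_end 0.65 [0.6315 0.0738 0.0842]
```

>>> move_arm([
  {"jaw": 0,"slide": [0,-0.05,-1],"dr": [0,0,0]},
  {"jaw": 0,"slide": [0,-0.1,-2.5],"dr": [0,0,0]},
  {"jaw": 0,"slide": [0,-0.2,-4.5],"dr": [0,0,0]},
  {"jaw": 0,"slide": [0,-0.3,-7],"dr": [0,0,0]},
  {"jaw": 0,"slide": [0,-0.8,-10],"dr": [0,0,0]},
  {"jaw": 0,"slide": [0,-1.8,-12],"dr": [0,0,0]},
  {"jaw": 0,"slide": [0,-2.8,-12.5],"dr": [0,0,0]},
  {"jaw": 0,"slide": [0,-2.8,-12.5],"dr": [0,0,0]},
])

```text
time_s: 25.05
eef_pos: [0.5354, 0.0773, 0.2115]
tcp_rot: [[-0.006, 0.999, -0.035], [1.0, 0.006, -0.001], [-0.001, -0.035, -0.999]]
force: [0.6, 0.0, -0.8]
grip_width: 0.496
finger_force: 0.0
```

Run:
```python
from h import *
I=optics.camera("wrist");cv2.imwrite("pics/out2.png",I)
s=r.observe();print(s["time_s"],s["eef_pos"],s["force"],s["grip_width"])
lm(["pin_grip","pin_shoulder","pin_tip","fork_hole","span_end"],["wrist","top","scene"])
# expected pixel profile along pin axis: dark button vs grey flange, at height .06 right of axis
c=optics.calibration("wrist");T=np.eye(4);T[:3,:3]=s["tcp_rot"];T[:3,3]=s["eef_pos"];M=np.linalg.inv(T@c["T_tool_cam"])
def px(p): q=M@np.r_[p,1]; u=c["mtx"]@q[:3]; return u[:2]/u[2]
for nm,dx in (("shoulder",0),("fl front",-.048),("fl back",-.056),("button front out",-.062),("button back out",-.070),("button back in",-.064)): print(nm,px([.614+dx,.075,.076]).round(1))
g=cv2.cvtColor(I,cv2.COLOR_BGR2GRAY); rr=int(px([.555,.075,.076])[1]); 
for q in (-8,0,8): a,b=int(px([.53,.075,.076])[0]),int(px([.63,.075,.076])[0]); print(rr+q,a,g[rr+q,a:b].tolist())
```

```text
25.1 [0.53561607 0.07724129 0.21099349] [ 0.55543273 -0.47566294 -0.32505763] 0.5021311566386446
wrist pin_grip 0.67 [0.5488 0.0777 0.0474]
wrist pin_shoulder 0.92 [0.6107 0.0721 0.0505]
wrist pin_tip 0.89 [0.6768 0.0757 0.0613]
wrist fork_hole 0.7 [0.6138 0.0781 0.0534]
wrist span_end 0.57 [0.6116 0.0741 0.0565]
scene pin_grip 0.64 [0.5541 0.0711 0.0484]
scene pin_shoulder 0.61 [0.6129 0.0763 0.0501]
scene fork_hole 0.96 [0.6122 0.0745 0.056 ]
scene span_end 0.56 [0.6383 0.0754 0.0814]
shoulder [342.4 184.9]
fl front [292.  184.1]
fl back [283.7 184. ]
button front out [277.4 183.9]
button back out [269.1 183.8]
button back in [275.3 183.9]
175 254 [141, 143, 142, 141, 142, 141, 142, 142, 142, 105, 0, 20, 25, 20, 26, 25, 15, 27, 84, 122, 123, 128, 69, 79, 118, 135, 138, 134, 134, 130, 113, 94, 121, 136, 138, 151, 149, 152, 157, 138, 36, 96, 160, 153, 150, 150, 150, 150, 155, 145, 40, 94, 160, 152, 150, 150, 149, 150, 155, 144, 43, 95, 160, 152, 150, 150, 149, 150, 155, 147, 37, 92, 139, 79, 53, 53, 77, 122, 132, 134, 131, 122, 87, 63, 115, 37, 57, 104, 115, 113, 113, 110, 111, 111, 
[... 293 characters left out ...]
75, 81, 81, 70, 28, 29, 65, 84, 84, 85, 84, 84, 90, 80, 31, 35, 76, 86, 59, 51, 69, 114, 130, 136, 133, 130, 117, 36, 51, 64, 51, 92, 114, 112, 114, 113, 112, 113, 110, 94, 51, 57, 56, 82, 114, 58, 68, 69, 67, 55]
191 254 [141, 141, 141, 141, 139, 140, 140, 140, 145, 140, 0, 0, 15, 10, 6, 13, 5, 0, 56, 127, 147, 135, 80, 80, 128, 135, 132, 130, 132, 125, 105, 71, 134, 142, 139, 138, 139, 143, 135, 62, 85, 125, 133, 131, 132, 131, 131, 131, 132, 133, 129, 129, 131, 127, 127, 125, 125, 125, 129, 133, 127, 87, 85, 66, 67, 70, 71, 69, 71, 65, 55, 58, 56, 54, 64, 102, 131, 137, 134, 132, 109, 35, 50, 47, 51, 82, 115, 111, 108, 106, 107, 112, 118, 106, 45, 57, 57, 87, 137, 98, 83, 87, 86, 81, 104]
```

The profile shows the button out, with a gap of about 5 px between it and the flange. I want to check the shoulder is still up against the cheek, so I'll compare it numerically with the pushed-home picture.

Run:
```python
from h import *
c=optics.calibration("wrist")
def rot(p,q): 
    y=np.array([.999,q,p]);y/=np.linalg.norm(y);x=np.array([-q,1,-.001]);x-=y*(x@y);x/=np.linalg.norm(x);return np.c_[x,y,np.cross(x,y)]
P={"in2":([.55823,.07722,.08446],rot(-.046,.006)),"out1":([.55968,.07729,.08542],rot(-.035,.005)),"out2":([.53562,.07724,.21099],rot(-.035,.006))}
for k,(t,A) in P.items():
    T=np.eye(4);T[:3,:3]=A;T[:3,3]=t;M=np.linalg.inv(T@c["T_tool_cam"]);g=cv2.cvtColor(cv2.imread(f"pics/{k}.png"),cv2.COLOR_BGR2GRAY).astype(np.float32)
    xs=np.arange(.600,.630,.0005)
    for y in (.084,.090,.094):
        q=(M@np.c_[xs,0*xs+y,0*xs+.078,0*xs+1].T)[:3]; u=c["mtx"]@q; u=(u[:2]/u[2]).astype(np.float32)
        v=cv2.remap(g,u[0][None],u[1][None],cv2.INTER_LINEAR)[0]
        print(k,y,u[:,0].round(),v[::2].astype(int).tolist())
```

```text
in2 0.084 [338. 247.] [111, 68, 56, 57, 55, 52, 76, 100, 107, 107, 104, 97, 108, 104, 107, 108, 109, 109, 78, 53, 57, 55, 60, 98, 16, 36, 38, 40, 36, 34, 115]
in2 0.09 [339. 237.] [137, 60, 59, 51, 50, 49, 78, 96, 106, 109, 109, 92, 90, 91, 93, 93, 92, 98, 68, 53, 55, 48, 56, 79, 14, 32, 33, 30, 30, 29, 95]
in2 0.094 [340. 230.] [61, 51, 49, 51, 50, 52, 76, 93, 106, 133, 126, 105, 91, 91, 94, 92, 93, 94, 60, 48, 49, 49, 57, 112, 66, 37, 41, 44, 40, 43, 70]
out1 0.084 [334. 246.] [53, 82, 100, 107, 108, 107, 109, 64, 69, 44, 83, 113, 109, 108, 110, 112, 113, 113, 77, 54, 55, 49, 67, 46, 13, 32, 32, 33, 31, 32, 91]
out1 0.09 [335. 236.] [51, 82, 100, 109, 112, 105, 89, 110, 47, 46, 64, 93, 92, 93, 93, 95, 95, 96, 54, 49, 50, 51, 68, 42, 16, 31, 30, 31, 29, 41, 91]
out1 0.094 [336. 229.] [52, 80, 99, 111, 112, 108, 98, 45, 50, 41, 69, 95, 93, 96, 95, 95, 94, 96, 52, 49, 50, 50, 68, 110, 60, 46, 47, 50, 51, 52, 82]
out2 0.084 [329. 176.] [54, 81, 124, 134, 131, 125, 104, 75, 87, 72, 54, 97, 111, 110, 110, 112, 111, 112, 101, 66, 54, 59, 75, 81, 46, 42, 46, 46, 37, 62, 111]
out2 0.09 [329. 170.] [59, 88, 118, 135, 136, 129, 112, 48, 48, 46, 58, 95, 116, 114, 114, 113, 113, 115, 109, 55, 54, 59, 83, 72, 28, 38, 42, 40, 37, 53, 103]
out2 0.094 [330. 166.] [57, 76, 118, 136, 136, 128, 101, 58, 45, 44, 63, 111, 113, 112, 113, 113, 113, 113, 102, 68, 54, 58, 94, 142, 124, 118, 118, 107, 90, 106, 120]
```

The released pin sags about 5° within its 18 mm holes: the landmark heights run from 0.048 m at the grip to 0.061 m at the tip. That explains the apparent gap at the top of the flange, since its lower edge still bears on the cheek. The button is out by 5–6 mm and the span end is at 84 mm, so it is home. The gripper is well clear.

```bash
python3 -c "
from cell import r
print(r.hand_in())"
```

```text
the job is handed in; nothing more can be done
None
```

I handed the job in at about 25 s: the span is pressed down on its stop, the pin is through with its button sprung back out, and the gripper is clear. The balls are out of the cameras' sight, so I judged the lock by the button. The released pin sags about 5° in its holes, so by my measurements only the shoulder's lower edge bears on the fork, about 2 mm short of it on the axis.

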